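# Snap the window cap into the microscope light base

### The job

Set the blue cap, plug down, into the round port of the grey microscope light base and let go of it there. Then take the seating tool by its orange handle, put its hollow end squarely over the cap's knob and push straight down with the tool, not with the fingers, until the cap clicks fully home and flush; keep that push on for a second at about 16 N, never above 40 N, and do not let the cap lean over under it. Then stand the tool upright back on its green mat, leaving the cap seated and the dish, the tube rack and the bottle where they are.

Things in the scene. Friction and masses are not known exactly. Their poses are not given: they have to be found in the camera images.
- light_base: Grey box, 180 (x) x 150 (y) x 40 mm high. Origin: centre of its underside, z up, 16 mm above the bench at rest. It stands on four soft anti-vibration feet: it cannot slide or tip, but a downward push makes it sink, about 1 mm for every 2.5 N after the first newton, 12 mm at most, and it sinks and rises slowly, in some 0.3 s. The port is in its top.
- port (a point): Centre of the round port's mouth, level with the light base's top face (40 mm above its underside), 20 mm from the box's centre towards its own -x. Hole 40 mm wide, small chamfer, 24 mm deep. A cap set in stops on spring catches, its origin about 7 mm below the mouth; home, the flange lies on the top face and the cap's origin is 16 mm below the mouth.
- catches (a point): Point on the port's axis 4.5 mm below its mouth, level with four 6 mm brass balls, 90 degrees apart, that stand 4 mm into the hole on springs. Pushing the cap past them takes roughly 9 to 14 N; then the push drops (the click) and the cap stops hard on its flange. As the base sinks under the push, measured heights do not tell where to stop: go by the force.
- cap: Loose blue plastic snap-in cap, about 40 g, 36 mm high, round about its z axis, plug down. Origin: centre of its underside, z up. Plug 16 mm high: 28 mm wide at its foot, widening to 36 mm at 7 to 9 mm height, then a 31 mm neck. Flange 52 mm wide, 16 to 20 mm height. Knob to grip from above: 20 mm wide, 20 to 36 mm height.
- press_tool: Loose seating tool, about 160 g, 90 mm high, round about its z axis, upright on the green mat. Origin: centre of its lower rim, z up. White foot 48 mm wide, 32 mm high, with a bore 27 mm wide and 24 mm deep open below: it goes over the cap's knob and the rim bears on the flange. Orange handle 24 mm wide, 32 to 90 mm height.
- tool_mat: Green mat, 120 x 120 x 3 mm, fixed. Origin: centre of its underside. The tool starts on it and goes back on it. It and the cap tray change sides.
- cap_tray: Shallow steel tray, 130 (x) x 120 (y) x 12 mm, fixed, floor and walls 3 mm thick. Origin: centre of its underside. The cap starts in it.
- dish: Loose open glass dish, 86 mm wide, 14 mm high; leave it alone. Origin: centre of its underside.
- tube_rack: Loose yellow tube rack, 60 (x) x 110 (y) x 44 mm with tube caps; leave it alone. Origin: centre of its underside.
- drop_bottle: Loose amber bottle, 38 mm wide, 70 mm high; leave it alone. Origin: centre of its underside.

How it is judged:
By the outcome, as a careful person would: the job done as asked, in the order asked, and still so for the second after the job is handed in, with the robot touching nothing.
It also fails if it takes over 69 s, if anything falls off the work surface, if the arm or the gripper's body presses on something with over 40 N, if the wrist force passes 120 N, or if a joint passes its speed limit or range.

### The arm

A 6-joint arm with a two-finger parallel gripper is mounted at the origin on the work surface. World frame = base frame: x ahead of the robot, y to its left, z up, the work surface at z = 0. Lengths are in m, angles in rad, forces in N, time in s.
With the tool pointing down it reaches from about 0.275 to 0.85 m from the base axis. Payload 5.2 kg.
Tool frame: the origin (TCP) lies midway between the tips of the shut fingers; the grasp point (between the pads) lies 19 mm behind it (arm.hold_point_z is the distance from the TCP to the grasp point, in m); y points along the fingers, z is the direction in which the jaws open and shut, and the axes are right-handed (so a half turn about y gives the same grasp; the last joint's range is limited). The gripper opens to 85 mm and grips with 20 to 120 N. Pads are 22 mm wide; open, the fingers measure 114 mm over their backs; the gripper's body (76 mm by 85 mm) begins 54 mm behind the grasp point. The pads swing forward as they close: fully open they stand 13 mm farther back than shut.
Start: joints at [1.044, 0.259, 1.535, -0, 1.348, -0.203], TCP at [0.175, 0.521, 0.231] pointing down, gripper open.
Joint ranges: [-3.14, 3.14], [-0.91, 2.08], [0.19, 2.58], [-1.22, 4.36], [0.22, 2.71], [-3.12, 3.12]. Speed limits (rad/s): [2.57, 2.57, 3.14, 3.14, 3.14, 3.14].

### API

Orientations are given as a unit quaternion [x, y, z, w].
In Python, from station import arm gives the robot as it stands.
- The arm moves only by the shell command python3 -m jog 'ROWS' [OPENING]. ROWS is JSON, a list of rows, each an object of numbers: "tx", "ty", "tz": the shift along the tool's x, y, z in mm; "turn": the turn about the tool's y in rad. A call has exactly 5 rows; each row shifts and turns the commanded pose from where the row before left it, along the tool's axes as they then stand; what a row does not reach is not made up. A row lasts 1/8 s, in which the tool goes at most 62.5 mm and 10.7 degrees, less where a joint would pass 70% of its speed; a pose out of reach is approached as far as the arm can. A call is refused whole if a number of a shift passes 62.5 or a number of a turn 0.188, either way. A call with a gripper value outside its range is refused whole. OPENING is the finger opening in mm, from 0 to 85.4, set as the call begins (- or left out, the last holds). The fingers move at their own pace and stop on an object; the grip force is fixed at half the most. Time passes only in rows, so rows that do not move let the fingers close, or fill a call up. It gives the time, the measured TCP pose, the force and the opening at its end, in the units of the state.
- arm.read_state(): the state, without advancing time (a new reading comes with each control period).
- arm.grab_frame(name): name is "scene" or "top" or "wrist"; returns the picture (400x640x3 uint8, red, green, blue); there is no depth.
- arm.camera_info(name): a dict with "mtx" (3x3 intrinsics, pixels), "world_to_cam" (4x4, takes a point from world to camera coordinates); the wrist camera has in their place "tool_from_camera" (4x4, takes a point from camera to tool coordinates, whose origin is the TCP and whose axes are the tool frame's). Camera axes: x right, y up, looking along -z (the intrinsics and any distortion apply to the point x, -y, -z); pixel columns grow to the right and rows downward; lengths in m; the calibration is good to about 2 mm. A picture is of the moment at which its call begins: read the wrist's pose just before it. camera_info takes no time and is no camera call.
- arm.sign_off(): hands the job in, once; it reports no verdict.
The state is a dict: "time_s": time; "joints": joint angles; "joint_velocities": joint speeds; "effort": joint torques, N m; "ee_pos": TCP position; "tcp_rot": TCP orientation; "ft_force": force on the tool from outside, world axes, zero at the start; "wrist_torque": the same for the moment, N m; "width": finger opening in m.
Only numpy, scipy, OpenCV 4.12 (cv2) and the standard library are available. Lean on these libraries where they do the work, as an engineer would, in place of code of your own. Each camera call takes 0.05 s, during which the arm holds its last target. There are 200 camera calls.

## Working session

There is one attempt and no reset: what is moved stays moved. The work goes in short steps, Python scripts to look and compute and a shell command to move; the robot and the scene stay as the last step left them, time stands still between calls to the robot, and variables do not carry over. Pictures are saved under pics/ and viewed, about 8 in all and at most 12, crops included, and the job is handed in when it is done.

```bash
ls; mkdir -p pics; cat > h.py <<'E'
import numpy as np, cv2
from station import arm
def save(n,f):
    im=arm.grab_frame(n); cv2.imwrite('pics/'+f,im[:,:,::-1]); return im
def undist(ci,uv):
    d=ci.get('dist',ci.get('distortion',None))
    p=cv2.undistortPoints(np.array([[uv]],float),np.array(ci['mtx']),None if d is None else np.array(d))[0,0]
    return np.array([p[0],-p[1],-1.])
def cast(n,uv,z,T=None):
    ci=arm.camera_info(n); r=undist(ci,uv)
    if n=='wrist': M=T@np.array(ci['tool_from_camera'])
    else: M=np.linalg.inv(np.array(ci['world_to_cam']))
    o=M[:3,3]; d=M[:3,:3]@r
    return o+d*(z-o[2])/d[2]
def toolT():
    from scipy.spatial.transform import Rotation as R
    s=arm.read_state(); T=np.eye(4); T[:3,:3]=R.from_quat(s['tcp_rot']).as_matrix(); T[:3,3]=s['ee_pos']; return T
E
python3 - <<'E'
from h import *
a=save('top','top0.png'); b=save('scene','scene0.png')
for n in('top','scene','wrist'): print(n,arm.camera_info(n))
s=arm.read_state(); print(s); print(toolT()); print(arm.hold_point_z)
E
```

```text
pics
top {'mtx': array([[444.4537586 ,   0.        , 316.51851169],
       [  0.        , 444.4537586 , 188.84412016],
       [  0.        ,   0.        ,   1.        ]]), 'world_to_cam': array([[ 3.04700234e-03, -9.99926982e-01, -1.16938273e-02,
        -1.90174328e-03],
       [ 9.80870948e-01,  7.12472895e-04,  1.94657843e-01,
        -5.36560855e-01],
       [-1.94635298e-01, -1.20632584e-02,  9.80801498e-01,
        -9.81091982e-01],
       [ 0.00000000e+00,  0.00000000e+00,  0.00000000e+00,
         1.00000000e+00]])}
scene {'mtx': array([[372.84252517,   0.        , 314.16018147],
       [  0.        , 372.84252517, 198.96555968],
       [  0.        ,   0.        ,   1.        ]]), 'world_to_cam': array([[-0.04082811,  0.99896755,  0.01992231,  0.00963349],
       [-0.66922555, -0.04214635,  0.74186309,  0.32618483],
       [ 0.7419368 ,  0.01695634,  0.67025537, -1.27840223],
       [ 0.        ,  0.        ,  0.        ,  1.        ]])}
wrist {'mtx': array([[317.43544757,   0.        , 321.88796887],
       [  0.        , 317.43544757, 202.05640115],
       [  0.        ,  
[... 630 characters left out ...]
     -0.00101619]), 'effort': array([ 1.11872912e-03, -4.46968639e+01, -2.91249526e+01, -3.19166065e-04,
        6.23847984e-03,  1.15678954e-06]), 'ee_pos': array([0.17474223, 0.52100588, 0.23054696]), 'tcp_rot': array([ 0.69841401, -0.11419   ,  0.11377991, -0.69730384]), 'ft_force': array([0.33663285, 0.40248126, 0.22488263]), 'wrist_torque': array([-0.02907556,  0.04690479,  0.00865311]), 'width': 0.0854840644908037}
[[ 9.48029553e-01 -8.25463174e-04  3.18181215e-01  1.74742231e-01]
 [-3.18182126e-01 -1.45599304e-03  9.48028488e-01  5.21005884e-01]
 [-3.19292972e-04 -9.99998599e-01 -1.64297205e-03  2.30546958e-01]
 [ 0.00000000e+00  0.00000000e+00  0.00000000e+00  1.00000000e+00]]
0.0187
```

View pics/top0.png

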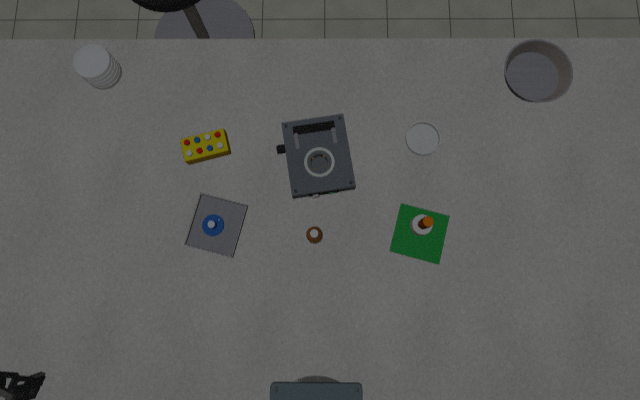

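View pics/scene0.png

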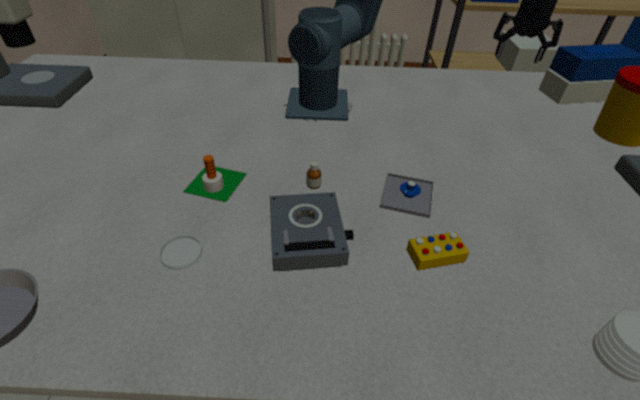

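Top: cap at (212,225) in the tray, port ring (319,161), tool foot and handle (423,224), bottle (314,235), rack (205,145), dish (422,139). The scene view agrees.

```bash
cat > m.py <<'E'
from h import *
im=cv2.imread('pics/top0.png'); hsv=cv2.cvtColor(im,cv2.COLOR_BGR2HSV)
def cc(lo,hi,box,z,name):
    m=cv2.inRange(hsv,lo,hi); k=np.zeros_like(m); x0,y0,x1,y1=box; k[y0:y1,x0:x1]=m[y0:y1,x0:x1]
    c=cv2.findContours(k,0,2)[0]; c=max(c,key=cv2.contourArea); (u,v),r=cv2.minEnclosingCircle(c); M=cv2.moments(c)
    cu,cv_=M['m10']/M['m00'],M['m01']/M['m00']
    print(name,(u,v,r),(cu,cv_),cast('top',(u,v),z).round(4),cv2.minAreaRect(c)); return u,v
cc((100,120,40),(125,255,255),(190,200,240,250),.022,'cap flange')
cc((50,100,50),(75,255,255),(380,190,460,280),.003,'mat')
cc((0,0,130),(180,60,255),(400,205,435,245),.035,'foot')
cc((5,150,100),(20,255,255),(400,205,445,245),.093,'handle')
cc((0,0,120),(180,60,255),(300,140,340,182),.056,'ring')
cc((20,120,100),(35,255,255),(170,120,240,170),.044,'rack')
cc((5,60,30),(20,255,255),(300,220,330,250),.05,'bottle')
E
python3 m.py
```

```text
cap flange (212.7244873046875, 224.88775634765625, 10.986492156982422) (212.63654320987652, 224.79456790123453) [0.4556 0.2447 0.022 ] ((212.5, 225.0), (20.0, 21.0), 90.0)
mat (419.5, 233.5, 34.82107162475586) (419.26562938043173, 233.4302635267732) [ 0.438  -0.2463  0.003 ] ((419.5000915527344, 233.50003051757812), (51.17501449584961, 49.71980285644531), 14.03624439239502)Traceback (most recent call last):
  File "m.py", line 10, in <module>
    cc((0,0,130),(180,60,255),(400,205,435,245),.035,'foot')
    ~~^^^^^^^^^^^^^^^^^^^^^^^^^^^^^^^^^^^^^^^^^^^^^^^^^^^^^^
  File "m.py", line 5, in cc
    c=cv2.findContours(k,0,2)[0]; c=max(c,key=cv2.contourArea); (u,v),r=cv2.minEnclosingCircle(c); M=cv2.moments(c)
                                    ~~~^^^^^^^^^^^^^^^^^^^^^^^
ValueError: max() iterable argument is empty
```

```bash
sed -i 's/(0,0,130),(180,60,255)/(0,0,105),(180,70,255)/; s/(0,0,120),(180,60,255),(300/(0,0,105),(180,60,255),(300/; s/(5,150,100)/(5,150,70)/; s/(20,120,100)/(20,120,70)/;s/(5,60,30)/(5,60,20)/' m.py; python3 m.py
python3 -m jog '[{"turn":-0.162,"ty":10},{"turn":-0.162,"ty":10},{"tx":35,"tz":-34.5,"ty":9},{"tx":35,"tz":-34.5,"ty":9},{"tx":35,"tz":-34.5,"ty":9}]' 85
python3 -m jog '[{"tx":35,"tz":-34.5,"ty":9},{"tx":35,"tz":-34.5,"ty":9},{"tx":35,"tz":-34.5,"ty":9},{"tx":35,"tz":-34.5,"ty":9},{"tx":35,"tz":-34.5,"ty":9}]' 60
```

```text
cap flange (212.7244873046875, 224.88775634765625, 10.986492156982422) (212.63654320987652, 224.79456790123453) [0.4556 0.2447 0.022 ] ((212.5, 225.0), (20.0, 21.0), 90.0)
mat (419.5, 233.5, 34.82107162475586) (419.26562938043173, 233.4302635267732) [ 0.438  -0.2463  0.003 ] ((419.5000915527344, 233.50003051757812), (51.17501449584961, 49.71980285644531), 14.03624439239502)
foot (422.05712890625, 223.87142944335938, 9.8499755859375) (418.8985507246377, 225.29307568438003) [ 0.4573 -0.2462  0.035 ] ((420.5540466308594, 224.82431030273438), (19.189102172851562, 15.513029098510742), 53.97262191772461)
handle (427.78125, 221.09375, 5.219692230224609) (427.59673659673655, 221.1445221445221) [ 0.4566 -0.2459  0.093 ] ((427.75006103515625, 221.25003051757812), (9.899494171142578, 9.192387580871582), 45.0)
ring (318.7729187011719, 161.0829620361328, 14.801465034484863) (322.1340206185567, 159.6357388316151) [ 0.6024 -0.006   0.056 ] ((319.5657043457031, 160.4306640625), (28.212501525878906, 25.191890716552734), 25.016895294189453)
rack (203.5, 144.5, 24.909936904907227) (203.84221105527638, 144.9211055276382) [0.6466 0.2709 0.044 ] ((203.73008728027344, 144.95884704589844), (23.375328063964844, 45.74680709838867), 75.46554565429688)
bottle (313.82373046875, 234.57913208007812, 8.21788215637207) (313.8994413407821, 234.31564245810057) [0.4305 0.005  0.05  ] ((314.0, 234.5), (15.0, 16.0), 90.0)schema error: expected keys tx, ty, tz, turn
schema error: expected keys tx, ty, tz, turn
```

```bash

python3 -m jog '[{"tx":0,"tz":0,"turn":-0.162,"ty":10},{"tx":0,"tz":0,"turn":-0.162,"ty":10},{"tx":35,"tz":-34.5,"ty":9,"turn":0},{"tx":35,"tz":-34.5,"ty":9,"turn":0},{"tx":35,"tz":-34.5,"ty":9,"turn":0}]' 85
python3 -m jog '[{"tx":35,"tz":-34.5,"ty":9,"turn":0},{"tx":35,"tz":-34.5,"ty":9,"turn":0},{"tx":35,"tz":-34.5,"ty":9,"turn":0},{"tx":35,"tz":-34.5,"ty":9,"turn":0},{"tx":35,"tz":-34.5,"ty":9,"turn":0}]' 60
python3 - <<'E'
from h import *
T=toolT(); save('wrist','w0.png'); T=toolT(); np.save('T0.npy',T); print(T.round(4), arm.read_state()['joint_velocities'].round(3))
E
```

```text
time_s: 0.72
ee_pos: [0.2806, 0.4168, 0.1837]
tcp_rot: [0.707, 0.0, -0.0, -0.707]
ft_force: [1.2, 0.3, -0.1]
width: 0.0849
time_s: 1.35
ee_pos: [0.4558, 0.2442, 0.1388]
tcp_rot: [0.707, -0.0, -0.0, -0.707]
ft_force: [-0.0, 1.4, -0.1]
width: 0.0596
[[ 1.      0.0018  0.002   0.46  ]
 [-0.002  -0.003   1.      0.2402]
 [ 0.0018 -1.     -0.003   0.1378]
 [ 0.      0.      0.      1.    ]] [ 0.061 -0.018  0.014  0.02   0.024  0.128]
```

View pics/w0.png

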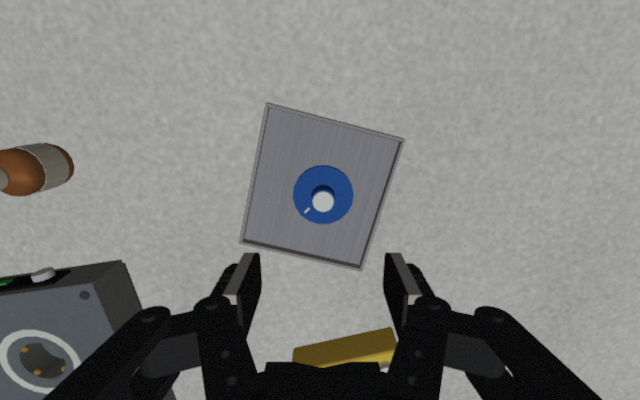

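Wrist view: cap flange centre (322,195) in the tray, knob top white disc (323,202), port with its brass balls at the lower left (40,360).

```bash
cat > w.py <<'E'
from h import *
import sys
def blob(im,lo,hi,box=(0,0,640,400)):
    hsv=cv2.cvtColor(im,cv2.COLOR_RGB2HSV); m=cv2.inRange(hsv,lo,hi); k=np.zeros_like(m); x0,y0,x1,y1=box; k[y0:y1,x0:x1]=m[y0:y1,x0:x1]
    c=max(cv2.findContours(k,0,2)[0],key=cv2.contourArea)
    return cv2.fitEllipse(cv2.convexHull(c))
def shift(T,p):  # tool tx,tz mm needed to bring TCP over p
    d=T[:3,:3].T@(p-T[:3,3]); return (d*1000).round(1)
E
python3 - <<'E'
from w import *
T=toolT(); print(T[:3,3].round(4)); im=save('wrist','w1.png')
e=blob(im,(100,120,30),(125,255,255)); f=blob(im,(0,0,120),(180,60,255),(300,185,345,220))
print(e,f)
for (c,z) in((e[0],.022),(f[0],.039)):
    p=cast('wrist',c,z,T); print(p.round(4),shift(T,p))
E
```

```text
[0.46   0.2402 0.1378]
((327.7501220703125, 189.61767578125), (58.64044189453125, 60.39790725708008), 87.02539825439453) ((327.9726257324219, 196.41571044921875), (20.446338653564453, 21.30496597290039), 84.97114562988281)
[0.4552 0.2441 0.022 ] [ -5.  115.8   4.3]
[0.4559 0.2441 0.039 ] [-4.2 98.8  4.2]
```

```bash

python3 -m jog '[{"tx":1,"tz":-1,"turn":0,"ty":25},{"tx":0,"tz":0,"turn":0,"ty":25},{"tx":0,"tz":0,"ty":20,"turn":0},{"tx":0,"tz":0,"ty":0,"turn":0},{"tx":0,"tz":0,"ty":0,"turn":0}]' 50
python3 - <<'E'
from h import *
print(toolT().round(4))
E
```

```text
time_s: 2.08
ee_pos: [0.4562, 0.2449, 0.0699]
tcp_rot: [-0.707, -0.0, 0.0, 0.707]
ft_force: [-0.5, 0.2, 0.2]
width: 0.05
[[ 1.000e+00  6.000e-04 -6.000e-04  4.562e-01]
 [ 6.000e-04  2.000e-04  1.000e+00  2.449e-01]
 [ 6.000e-04 -1.000e+00  2.000e-04  6.990e-02]
 [ 0.000e+00  0.000e+00  0.000e+00  1.000e+00]]
```

```bash

python3 -m jog '[{"tx":-0.5,"tz":-0.7,"turn":0,"ty":20},{"tx":0,"tz":0,"turn":0,"ty":18},{"tx":0,"tz":0,"ty":6,"turn":0},{"tx":0,"tz":0,"ty":0,"turn":0},{"tx":0,"tz":0,"ty":0,"turn":0}]' 45
python3 -m jog '[{"tx":0,"tz":0,"turn":0,"ty":0},{"tx":0,"tz":0,"turn":0,"ty":0},{"tx":0,"tz":0,"ty":0,"turn":0},{"tx":0,"tz":0,"ty":0,"turn":0},{"tx":0,"tz":0,"ty":0,"turn":0}]' 10
```

```text
time_s: 2.7
ee_pos: [0.4562, 0.244, 0.0262]
tcp_rot: [-0.707, -0.001, -0.0, 0.707]
ft_force: [-0.1, -0.4, 0.5]
width: 0.045
time_s: 3.32
ee_pos: [0.456, 0.244, 0.026]
tcp_rot: [-0.707, -0.001, -0.0, 0.707]
ft_force: [-0.7, 0.0, 5.9]
width: 0.0174
```

```bash

python3 -m jog '[{"tx":0,"tz":0,"turn":0,"ty":-10},{"tx":0,"tz":0,"turn":0,"ty":-35},{"tx":0,"tz":0,"ty":-40,"turn":0},{"tx":0,"tz":0,"ty":-40,"turn":0},{"tx":0,"tz":0,"ty":0,"turn":0}]'
python3 - <<'E'
from h import *
save('wrist','w2.png')
E
```

```text
time_s: 3.95
ee_pos: [0.4577, 0.2444, 0.154]
tcp_rot: [-0.706, -0.003, -0.002, 0.708]
ft_force: [0.2, 0.3, -1.4]
width: 0.017
```

View pics/w2.png

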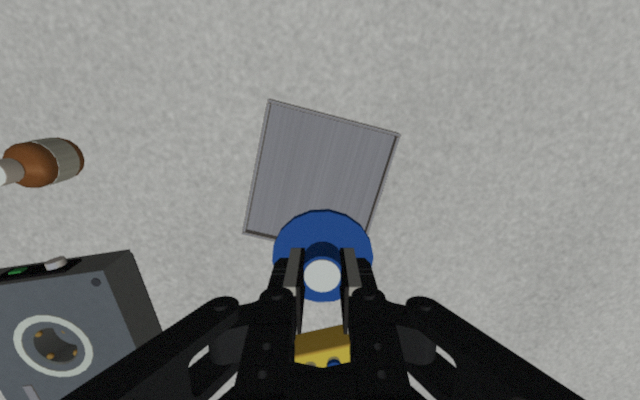

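Cap is held upright, knob top at (322,276), empty tray behind, port ring around (52,346).

```bash

python3 -m jog '[{"tx":25,"tz":-35,"turn":0,"ty":0},{"tx":27,"tz":-37,"turn":0,"ty":0},{"tx":27,"tz":-37,"ty":0,"turn":0},{"tx":27,"tz":-37,"ty":0,"turn":0},{"tx":27,"tz":-37,"ty":0,"turn":0}]'
python3 -m jog '[{"tx":27,"tz":-37,"turn":0,"ty":0},{"tx":21,"tz":-30,"turn":0,"ty":0},{"tx":0,"tz":0,"ty":0,"turn":0},{"tx":0,"tz":0,"ty":0,"turn":0},{"tx":0,"tz":0,"ty":0,"turn":0}]'
python3 - <<'E'
from w import *
T=toolT(); print(T.round(4)); im=save('wrist','w3.png')
E
```

```text
time_s: 4.62
ee_pos: [0.5881, 0.0596, 0.1484]
tcp_rot: [-0.707, 0.001, 0.001, 0.707]
ft_force: [0.8, 0.7, -0.9]
width: 0.0174
time_s: 5.25
ee_pos: [0.6356, -0.005, 0.1497]
tcp_rot: [-0.707, 0.0, 0.001, 0.707]
ft_force: [1.1, 0.4, -0.3]
width: 0.0169
[[ 1.000e+00 -1.600e-03 -1.400e-03  6.356e-01]
 [ 1.400e-03  5.000e-04  1.000e+00 -5.000e-03]
 [-1.600e-03 -1.000e+00  5.000e-04  1.497e-01]
 [ 0.000e+00  0.000e+00  0.000e+00  1.000e+00]]
```

View pics/w3.png

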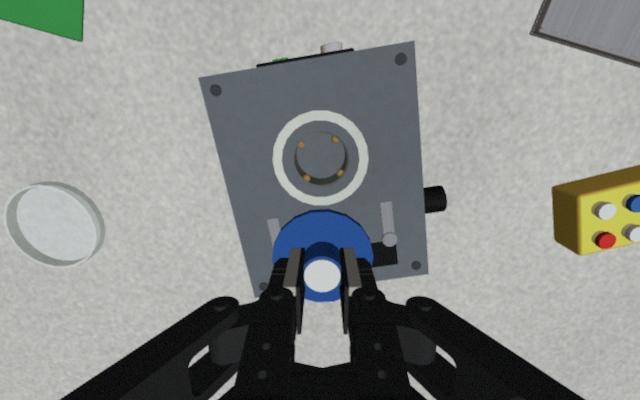

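Port ring centre about (321,158), four brass balls visible; held cap's knob top at (322,276).

```bash
python3 - <<'E'
from w import *
T=np.load('T0.npy'); T=toolT(); im=cv2.imread('pics/w3.png')[:,:,::-1]
e=blob(im,(0,0,150),(180,60,255),(260,100,382,210)); f=blob(im,(0,0,120),(180,60,255),(300,255,345,295))
p=cast('wrist',e[0],.056,T); q=cast('wrist',f[0],T[2,3]+.013,T)
print(e,f,p.round(4),q.round(4),T[:3,3].round(4),((p-q)*1000).round(1))
for du in (0,):
  print(cast('wrist',(f[0][0],f[0][1]),T[2,3]+.010,T).round(4))
E
```

```text
((319.9402160644531, 157.3783721923828), (95.2191390991211, 95.91133880615234), 103.34810638427734) ((321.7285461425781, 275.2991638183594), (32.59898376464844, 36.9734992980957), 90.61564636230469) [ 0.5995 -0.0072  0.056 ] [ 0.6358 -0.0058  0.1631] [ 0.6358 -0.005   0.1501] [ -36.3   -1.3 -107.1]
[ 0.6376 -0.0058  0.1601]
```

```bash

python3 -m jog '[{"tx":-18,"tz":-0.8,"turn":0,"ty":0},{"tx":-18.2,"tz":-0.7,"turn":0,"ty":10},{"tx":0,"tz":0,"ty":25,"turn":0},{"tx":0,"tz":0,"ty":20,"turn":0},{"tx":0,"tz":0,"ty":0,"turn":0}]'
python3 -m jog '[{"tx":0,"tz":0,"turn":0,"ty":0},{"tx":0,"tz":0,"turn":0,"ty":5},{"tx":0,"tz":0,"ty":5,"turn":0},{"tx":0,"tz":0,"ty":0,"turn":0},{"tx":0,"tz":0,"ty":0,"turn":0}]'
python3 -c "
from w import *
im=save('wrist','w4.png');print(toolT().round(4))"
```

```text
time_s: 5.92
ee_pos: [0.5987, -0.0066, 0.094]
tcp_rot: [-0.707, 0.001, 0.002, 0.707]
ft_force: [-0.3, -0.4, -0.9]
width: 0.0173
time_s: 6.55
ee_pos: [0.6004, -0.0077, 0.0853]
tcp_rot: [0.707, 0.0, -0.0, -0.707]
ft_force: [0.5, -0.9, -0.3]
width: 0.017
[[ 1.000e+00  1.000e-04 -2.000e-04  6.005e-01]
 [ 2.000e-04 -0.000e+00  1.000e+00 -7.700e-03]
 [ 1.000e-04 -1.000e+00 -0.000e+00  8.540e-02]
 [ 0.000e+00  0.000e+00  0.000e+00  1.000e+00]]
```

View pics/w4.png

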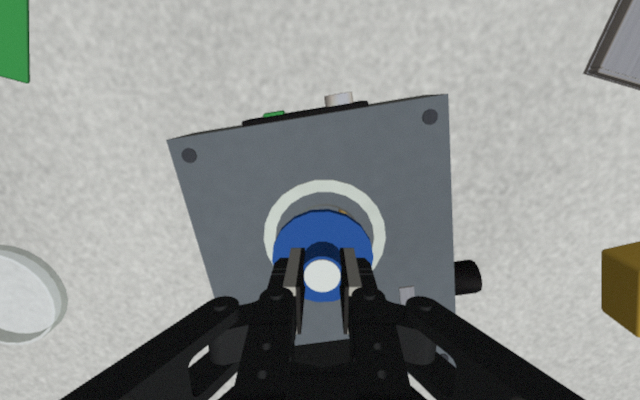

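Ring spans columns 264–385 (centre ~324.5), top at row 180; the cap is centred at column 322.

```bash
python3 - <<'E'
from w import *
T=toolT(); im=cv2.imread('pics/w4.png')[:,:,::-1]
hsv=cv2.cvtColor(np.ascontiguousarray(im),cv2.COLOR_RGB2HSV); m=cv2.inRange(hsv,(0,0,150),(180,60,255)); m[:170]=0;m[248:]=0;m[:,:250]=0;m[:,400:]=0
c=max(cv2.findContours(m,0,2)[0],key=cv2.contourArea)[:,0]
h=cv2.convexHull(c)[:,0]; h=h[h[:,1]<244]
P=np.array([cast('wrist',x,.056,T)[:2] for x in h.astype(float)])
A=np.c_[2*P,np.ones(len(P))]; s=np.linalg.lstsq(A,(P**2).sum(1),rcond=None)[0]
print(s[:2].round(4),np.sqrt(s[2]+s[:2]@s[:2]).round(4),len(P),T[:3,3].round(4))
E
```

```text
[ 0.6011 -0.0071] 0.0361 23 [ 0.6005 -0.0077  0.0854]
```

```bash

python3 -m jog '[{"tx":0.5,"tz":1,"turn":0,"ty":3},{"tx":0,"tz":0,"turn":0,"ty":3},{"tx":0,"tz":0,"ty":3,"turn":0},{"tx":0,"tz":0,"ty":2,"turn":0},{"tx":0,"tz":0,"ty":0,"turn":0}]'
python3 -m jog '[{"tx":0,"tz":0,"turn":0,"ty":1},{"tx":0,"tz":0,"turn":0,"ty":0.5},{"tx":0,"tz":0,"ty":0.5,"turn":0},{"tx":0,"tz":0,"ty":0,"turn":0},{"tx":0,"tz":0,"ty":0,"turn":0}]'
```

```text
time_s: 7.22
ee_pos: [0.6007, -0.0067, 0.074]
tcp_rot: [-0.707, 0.0, 0.0, 0.707]
ft_force: [0.0, 0.3, -0.5]
width: 0.0176
time_s: 7.85
ee_pos: [0.6009, -0.0067, 0.0723]
tcp_rot: [0.707, 0.0, -0.0, -0.707]
ft_force: [0.1, 0.8, -1.3]
width: 0.0171
```

```bash

python3 -m jog '[{"tx":0,"tz":0,"turn":0,"ty":0.5},{"tx":0,"tz":0,"turn":0,"ty":0.5},{"tx":0,"tz":0,"ty":0.5,"turn":0},{"tx":0,"tz":0,"ty":0,"turn":0},{"tx":0,"tz":0,"ty":0,"turn":0}]'
```

```text
time_s: 8.48
ee_pos: [0.6009, -0.0066, 0.0709]
tcp_rot: [-0.707, -0.0, 0.0, 0.707]
ft_force: [-1.6, 0.7, 1.5]
width: 0.0169
```

```bash

python3 -m jog '[{"tx":0,"tz":0,"turn":0,"ty":0},{"tx":0,"tz":0,"turn":0,"ty":0},{"tx":0,"tz":0,"ty":0,"turn":0},{"tx":0,"tz":0,"ty":-5,"turn":0},{"tx":0,"tz":0,"ty":-20,"turn":0}]' 45
python3 -m jog '[{"tx":0,"tz":0,"turn":0,"ty":-35},{"tx":0,"tz":0,"turn":0,"ty":-35},{"tx":0,"tz":0,"ty":0,"turn":0},{"tx":0,"tz":0,"ty":0,"turn":0},{"tx":0,"tz":0,"ty":0,"turn":0}]' 60
python3 - <<'E'
from w import *
T=toolT(); print(T[:3,3].round(4)); im=save('wrist','w5.png')
e=blob(im,(100,120,30),(125,255,255)); f=blob(im,(0,0,150),(180,60,255),(int(e[0][0])-20,int(e[0][1])-12,int(e[0][0])+20,int(e[0][1])+30))
print(e,f,cast('wrist',e[0],.069,T).round(4),cast('wrist',f[0],.085,T).round(4))
E
```

```text
time_s: 9.1
ee_pos: [0.5999, -0.0066, 0.0951]
tcp_rot: [-0.707, 0.001, 0.001, 0.707]
ft_force: [0.0, 0.2, -0.4]
width: 0.045
time_s: 9.72
ee_pos: [0.6, -0.0065, 0.1645]
tcp_rot: [-0.707, 0.001, 0.001, 0.707]
ft_force: [0.8, 0.4, -0.4]
width: 0.0601
[ 0.6    -0.0065  0.1645]
((322.0063781738281, 202.107421875), (62.127952575683594, 64.46005249023438), 95.30015563964844) ((321.61981201171875, 210.31454467773438), (21.6212215423584, 22.65654945373535), 89.8266372680664) [ 0.5993 -0.0071  0.069 ] [ 0.6005 -0.0074  0.085 ]
```

View pics/w5.png

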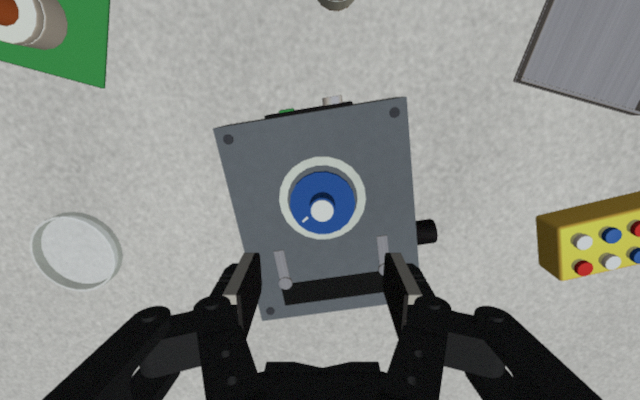

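Cap sits upright and concentric in the ring at about (322,202) (knob top (322,210)); rack and dish undisturbed. Now the tool.

```bash

python3 -m jog '[{"tx":-20,"tz":-30,"turn":0,"ty":-5},{"tx":-20.5,"tz":-35,"turn":0,"ty":-5},{"tx":-20.5,"tz":-35,"turn":0,"ty":-5},{"tx":-20.5,"tz":-35,"turn":0,"ty":-5},{"tx":-20.5,"tz":-35,"turn":0,"ty":-5}]' 60
python3 -m jog '[{"tx":-20.5,"tz":-35,"turn":0,"ty":0},{"tx":-20.5,"tz":-34.5,"turn":0,"ty":0},{"tx":0,"tz":0,"turn":0,"ty":0},{"tx":0,"tz":0,"turn":0,"ty":0},{"tx":0,"tz":0,"turn":0,"ty":0}]'
python3 - <<'E'
from w import *
T=toolT(); print(T.round(4)); im=save('wrist','w6.png')
f=blob(im,(3,150,70),(20,255,255)); print(f)
E
```

```text
time_s: 10.4
ee_pos: [0.4978, -0.1775, 0.1901]
tcp_rot: [-0.707, 0.0, 0.001, 0.707]
ft_force: [0.7, 0.2, -0.1]
width: 0.0603
time_s: 11.02
ee_pos: [0.4583, -0.2452, 0.1905]
tcp_rot: [-0.707, -0.0, 0.001, 0.707]
ft_force: [0.1, 0.2, 0.1]
width: 0.0603
[[ 1.000e+00 -3.000e-04 -1.400e-03  4.583e-01]
 [ 1.400e-03  7.000e-04  1.000e+00 -2.452e-01]
 [-3.000e-04 -1.000e+00  7.000e-04  1.905e-01]
 [ 0.000e+00  0.000e+00  0.000e+00  1.000e+00]]
((593.5599365234375, 157.99755859375), (32.07729721069336, 40.454341888427734), 43.65352249145508)
```

View pics/w6.png

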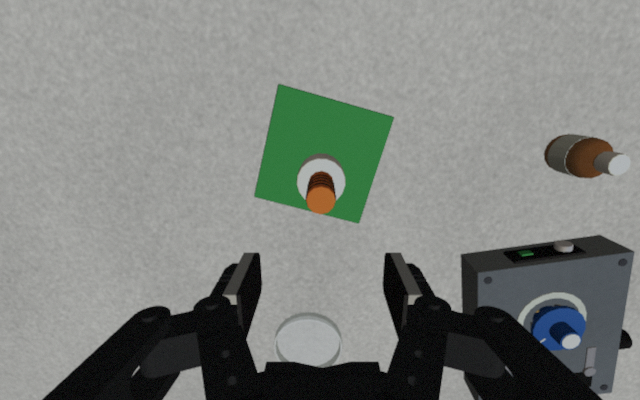

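Handle top at (321,200), foot (321,180), on the mat; bottle (595,158).

```bash

python3 - <<'E'
from w import *
T=toolT()
for c,z in(((321,200.),.093),((321,181.),.035)): print(cast('wrist',c,z,T).round(4))
E
python3 -m jog '[{"tx":0,"tz":0,"turn":0,"ty":30},{"tx":0,"tz":0,"turn":0,"ty":30},{"tx":0,"tz":0,"turn":0,"ty":20},{"tx":0,"tz":0,"turn":0,"ty":0},{"tx":0,"tz":0,"turn":0,"ty":0}]'
```

```text
[ 0.4568 -0.2466  0.093 ]
[ 0.4559 -0.2467  0.035 ]
time_s: 11.7
ee_pos: [0.4587, -0.2462, 0.1116]
tcp_rot: [0.707, 0.001, -0.0, -0.707]
ft_force: [0.7, -0.2, 0.6]
width: 0.0601
```

```bash

python3 -m jog '[{"tx":-2,"tz":-0.5,"turn":0,"ty":0},{"tx":0,"tz":0,"turn":0,"ty":25},{"tx":0,"tz":0,"turn":0,"ty":25},{"tx":0,"tz":0,"turn":0,"ty":11},{"tx":0,"tz":0,"turn":0,"ty":0}]'
python3 -m jog '[{"tx":0,"tz":0,"turn":0,"ty":0},{"tx":0,"tz":0,"turn":0,"ty":0},{"tx":0,"tz":0,"turn":0,"ty":0},{"tx":0,"tz":0,"turn":0,"ty":0},{"tx":0,"tz":0,"turn":0,"ty":0}]' 10
python3 -c "
from h import *
print(toolT().round(4))"
```

```text
time_s: 12.32
ee_pos: [0.4558, -0.2467, 0.0498]
tcp_rot: [-0.707, 0.0, 0.0, 0.707]
ft_force: [0.6, 0.0, -0.5]
width: 0.0599
time_s: 12.95
ee_pos: [0.4565, -0.2472, 0.0508]
tcp_rot: [0.708, 0.001, 0.0, -0.707]
ft_force: [-0.7, 1.5, 6.3]
width: 0.0225
[[ 1.000e+00  1.400e-03 -3.000e-04  4.565e-01]
 [ 3.000e-04 -1.200e-03  1.000e+00 -2.472e-01]
 [ 1.400e-03 -1.000e+00 -1.200e-03  5.080e-02]
 [ 0.000e+00  0.000e+00  0.000e+00  1.000e+00]]
```

```bash

python3 -m jog '[{"tx":0,"tz":0,"turn":0,"ty":-5},{"tx":0,"tz":0,"turn":0,"ty":-25},{"tx":0,"tz":0,"turn":0,"ty":-40},{"tx":0,"tz":0,"turn":0,"ty":-35},{"tx":0,"tz":0,"turn":0,"ty":-10}]'
python3 -m jog '[{"tx":8,"tz":15,"turn":0,"ty":0},{"tx":18,"tz":30,"turn":0,"ty":0},{"tx":20,"tz":33,"turn":0,"ty":0},{"tx":20,"tz":33,"turn":0,"ty":0},{"tx":20,"tz":33,"turn":0,"ty":0}]'
python3 -m jog '[{"tx":20,"tz":33,"turn":0,"ty":0},{"tx":20,"tz":33,"turn":0,"ty":0},{"tx":18,"tz":30,"turn":0,"ty":0},{"tx":0,"tz":0,"turn":0,"ty":0},{"tx":0,"tz":0,"turn":0,"ty":0}]'
python3 - <<'E'
from w import *
print(toolT().round(4)); im=save('wrist','w7.png'); s=save('scene','s7.png'); c=cv2.resize(s[130:290,230:390],(480,480)); cv2.imwrite('pics/v7.png',np.hstack([cv2.resize(im[100:300,170:470],(315,210)),cv2.resize(c,(210,210))])[:,:,::-1])
E
```

```text
time_s: 13.58
ee_pos: [0.4568, -0.2474, 0.1668]
tcp_rot: [0.708, 0.001, 0.001, -0.706]
ft_force: [1.1, -0.5, -2.4]
width: 0.023
time_s: 14.2
ee_pos: [0.5413, -0.0999, 0.1623]
tcp_rot: [-0.706, 0.001, 0.002, 0.708]
ft_force: [0.5, 0.0, -2.2]
width: 0.0225
time_s: 14.82
ee_pos: [0.5987, -0.0058, 0.1628]
tcp_rot: [-0.707, 0.001, 0.002, 0.707]
ft_force: [-0.3, -0.4, -2.0]
width: 0.0229
[[ 1.000e+00 -3.700e-03 -1.200e-03  5.987e-01]
 [ 1.200e-03  5.000e-04  1.000e+00 -5.800e-03]
 [-3.700e-03 -1.000e+00  5.000e-04  1.628e-01]
 [ 0.000e+00  0.000e+00  0.000e+00  1.000e+00]]
```

View pics/w7.png

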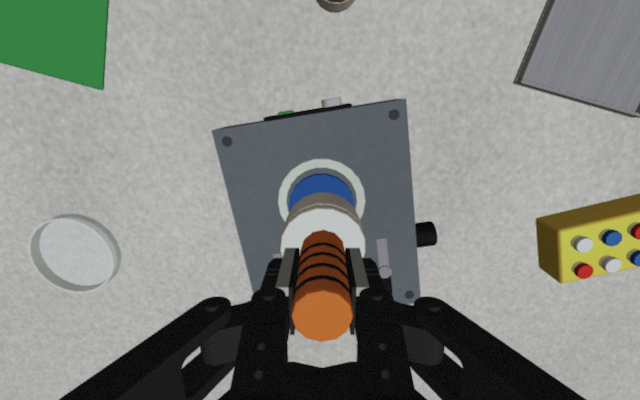

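Tool hangs straight: handle top (322,312), foot spanning columns 281–364, cap flange and ring behind it centred at 322.

```bash

python3 - <<'E'
from w import *
T=toolT(); im=cv2.imread('pics/w7.png')[:,:,::-1].copy()
hsv=cv2.cvtColor(im,cv2.COLOR_RGB2HSV); m=cv2.inRange(hsv,(0,0,190),(180,50,255)); print([ (r,np.flatnonzero(m[r,270:375])[[0,-1]]+270) for r in range(215,262,6)])
o=blob(im,(3,180,170),(20,255,255),(285,280,360,345)); print(o)
print(cast('wrist',(322,312.),T[2,3]+.042,T).round(4))
for v in(235,240,245): print(cast('wrist',(322,v),T[2,3]-.016,T).round(4))
print(T[:3,3].round(4))
E
python3 -m jog '[{"tx":0,"tz":0,"turn":0,"ty":0},{"tx":0,"tz":0,"turn":0,"ty":5},{"tx":0,"tz":0,"turn":0,"ty":5},{"tx":0,"tz":0,"turn":0,"ty":0},{"tx":0,"tz":0,"turn":0,"ty":0}]'
```

```text
time_s: 15.55
ee_pos: [0.5999, -0.0067, 0.1548]
tcp_rot: [-0.707, -0.0, 0.0, 0.707]
ft_force: [0.5, 0.1, -1.8]
width: 0.0228Traceback (most recent call last):
  File "<stdin>", line 3, in <module>
IndexError: index 0 is out of bounds for axis 0 with size 0
```

```bash

python3 -m jog '[{"tx":0.5,"tz":0,"turn":0,"ty":10},{"tx":0,"tz":0,"turn":0,"ty":10},{"tx":0,"tz":0,"turn":0,"ty":6},{"tx":0,"tz":0,"turn":0,"ty":0},{"tx":0,"tz":0,"turn":0,"ty":0}]'
python3 -m jog '[{"tx":0,"tz":0,"turn":0,"ty":4},{"tx":0,"tz":0,"turn":0,"ty":3},{"tx":0,"tz":0,"turn":0,"ty":2},{"tx":0,"tz":0,"turn":0,"ty":1},{"tx":0,"tz":0,"turn":0,"ty":0}]'
python3 -c "
from h import *
print(toolT().round(4))"
```

```text
time_s: 16.18
ee_pos: [0.6006, -0.0067, 0.1289]
tcp_rot: [0.707, 0.0, -0.0, -0.707]
ft_force: [0.5, 0.3, -2.4]
width: 0.0227
time_s: 16.8
ee_pos: [0.6004, -0.0067, 0.1187]
tcp_rot: [0.707, 0.0, -0.0, -0.707]
ft_force: [-0.5, -1.2, -2.5]
width: 0.0228
[[ 1.000e+00 -1.000e-04 -2.000e-04  6.004e-01]
 [ 2.000e-04 -0.000e+00  1.000e+00 -6.700e-03]
 [-1.000e-04 -1.000e+00 -0.000e+00  1.187e-01]
 [ 0.000e+00  0.000e+00  0.000e+00  1.000e+00]]
```

Over the knob, no contact yet. Take a look from the side before pushing.

```bash

python3 - <<'E'
from w import *
s=save('scene','s8.png'); cv2.imwrite('pics/v8.png',cv2.resize(s[110:290,210:410],(800,600)[:1]+(720,))[:600,:,::-1])
E
python3 -m jog '[{"tx":0,"tz":0,"turn":0,"ty":0.6},{"tx":0,"tz":0,"turn":0,"ty":0.6},{"tx":0,"tz":0,"turn":0,"ty":0.6},{"tx":0,"tz":0,"turn":0,"ty":0.6},{"tx":0,"tz":0,"turn":0,"ty":0.6}]'
```

```text
time_s: 17.48
ee_pos: [0.6004, -0.0067, 0.1159]
tcp_rot: [0.707, 0.0, -0.0, -0.707]
ft_force: [-0.1, 0.9, 1.2]
width: 0.0224
```

View pics/v8.png

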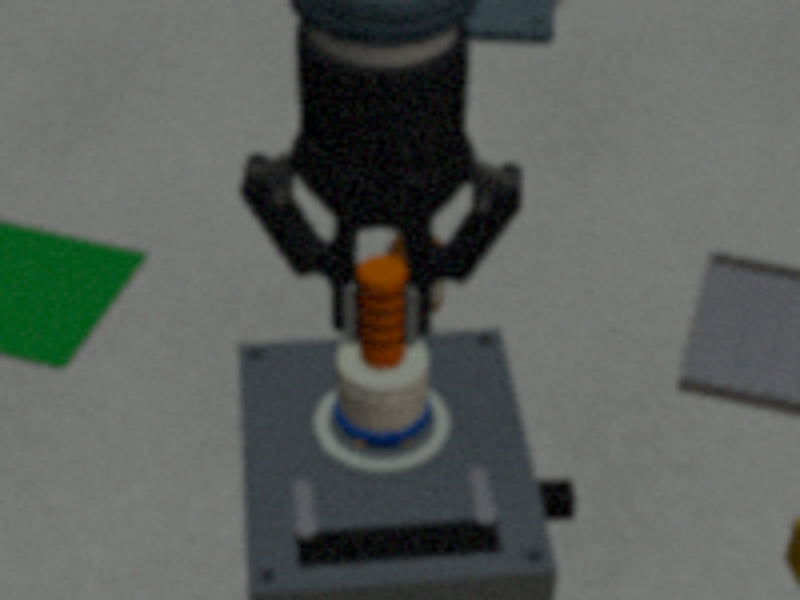

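The tool foot stands squarely over the knob with the blue flange evenly visible beneath (380,430 in the crop). Pushing.

```bash

python3 -m jog '[{"tx":0,"tz":0,"turn":0,"ty":0.6},{"tx":0,"tz":0,"turn":0,"ty":0.6},{"tx":0,"tz":0,"turn":0,"ty":0.6},{"tx":0,"tz":0,"turn":0,"ty":0.6},{"tx":0,"tz":0,"turn":0,"ty":0.6}]'
python3 -m jog '[{"tx":0,"tz":0,"turn":0,"ty":0.3},{"tx":0,"tz":0,"turn":0,"ty":0.3},{"tx":0,"tz":0,"turn":0,"ty":0.3},{"tx":0,"tz":0,"turn":0,"ty":0.3},{"tx":0,"tz":0,"turn":0,"ty":0.3}]'
```

```text
time_s: 18.1
ee_pos: [0.6007, -0.0067, 0.1133]
tcp_rot: [0.707, 0.0, 0.0, -0.707]
ft_force: [-0.4, 0.3, 5.8]
width: 0.0226
time_s: 18.73
ee_pos: [0.6008, -0.0068, 0.1118]
tcp_rot: [0.707, 0.0, 0.0, -0.707]
ft_force: [-1.4, 0.5, 5.8]
width: 0.0229
```

```bash

python3 -m jog '[{"tx":0,"tz":0,"turn":0,"ty":0.5},{"tx":0,"tz":0,"turn":0,"ty":0.5},{"tx":0,"tz":0,"turn":0,"ty":0.5},{"tx":0,"tz":0,"turn":0,"ty":0.5},{"tx":0,"tz":0,"turn":0,"ty":0.5}]'
python3 -m jog '[{"tx":0,"tz":0,"turn":0,"ty":0.5},{"tx":0,"tz":0,"turn":0,"ty":0.5},{"tx":0,"tz":0,"turn":0,"ty":0.5},{"tx":0,"tz":0,"turn":0,"ty":0.5},{"tx":0,"tz":0,"turn":0,"ty":0.5}]'
```

```text
time_s: 19.35
ee_pos: [0.6005, -0.0067, 0.1086]
tcp_rot: [0.707, 0.0, -0.0, -0.707]
ft_force: [-0.1, 0.5, -1.8]
width: 0.023
time_s: 19.98
ee_pos: [0.6003, -0.0066, 0.1066]
tcp_rot: [0.707, 0.0, -0.0, -0.707]
ft_force: [-2.7, 0.2, 1.8]
width: 0.0226
```

Force dropped (the click). Now load up to 16 N.

```bash

python3 -m jog '[{"tx":0,"tz":0,"turn":0,"ty":0.6},{"tx":0,"tz":0,"turn":0,"ty":0.6},{"tx":0,"tz":0,"turn":0,"ty":0.6},{"tx":0,"tz":0,"turn":0,"ty":0.6},{"tx":0,"tz":0,"turn":0,"ty":0.6}]'
python3 -m jog '[{"tx":0,"tz":0,"turn":0,"ty":0.4},{"tx":0,"tz":0,"turn":0,"ty":0.3},{"tx":0,"tz":0,"turn":0,"ty":0.3},{"tx":0,"tz":0,"turn":0,"ty":0},{"tx":0,"tz":0,"turn":0,"ty":0}]'
```

```text
time_s: 20.6
ee_pos: [0.6005, -0.0066, 0.1043]
tcp_rot: [0.707, 0.0, 0.0, -0.707]
ft_force: [-3.3, 1.3, 7.9]
width: 0.0225
time_s: 21.22
ee_pos: [0.6005, -0.0066, 0.1034]
tcp_rot: [0.707, 0.0, 0.0, -0.707]
ft_force: [-3.9, 1.5, 8.9]
width: 0.0226
```

```bash

python3 -m jog '[{"tx":-0.3,"tz":0.1,"turn":0,"ty":0.5},{"tx":-0.3,"tz":0.1,"turn":0,"ty":0.5},{"tx":0,"tz":0,"turn":0,"ty":0.5},{"tx":0,"tz":0,"turn":0,"ty":0.4},{"tx":0,"tz":0,"turn":0,"ty":0.2}]'
python3 -m jog '[{"tx":0,"tz":0,"turn":0,"ty":0},{"tx":0,"tz":0,"turn":0,"ty":0},{"tx":0,"tz":0,"turn":0,"ty":0},{"tx":0,"tz":0,"turn":0,"ty":0},{"tx":0,"tz":0,"turn":0,"ty":0}]'
python3 -c "
from h import *
s=arm.read_state();print(s['ft_force'],s['wrist_torque'],toolT().round(4))"
```

```text
time_s: 21.85
ee_pos: [0.6005, -0.0066, 0.1021]
tcp_rot: [0.707, 0.001, 0.001, -0.707]
ft_force: [-4.5, 0.7, 11.8]
width: 0.0224
time_s: 22.48
ee_pos: [0.6005, -0.0066, 0.102]
tcp_rot: [0.707, 0.001, 0.001, -0.707]
ft_force: [-3.1, 1.2, 11.8]
width: 0.0226
[-3.14202645  1.2487676  11.84267487] [ 0.0038657   0.81675262 -0.02099076] [[ 1.000e+00  2.300e-03 -4.000e-04  6.005e-01]
 [ 4.000e-04 -6.000e-04  1.000e+00 -6.600e-03]
 [ 2.300e-03 -1.000e+00 -6.000e-04  1.020e-01]
 [ 0.000e+00  0.000e+00  0.000e+00  1.000e+00]]
```

```bash

python3 -m jog '[{"tx":0,"tz":0,"turn":0,"ty":0.5},{"tx":0,"tz":0,"turn":0,"ty":0.5},{"tx":0,"tz":0,"turn":0,"ty":0.2},{"tx":0,"tz":0,"turn":0,"ty":0},{"tx":0,"tz":0,"turn":0,"ty":0}]'
python3 -m jog '[{"tx":0,"tz":0,"turn":0,"ty":0},{"tx":0,"tz":0,"turn":0,"ty":0},{"tx":0,"tz":0,"turn":0,"ty":0},{"tx":0,"tz":0,"turn":0,"ty":0},{"tx":0,"tz":0,"turn":0,"ty":0}]'
```

```text
time_s: 23.1
ee_pos: [0.6005, -0.0065, 0.1012]
tcp_rot: [0.707, 0.001, 0.001, -0.707]
ft_force: [-5.2, 0.6, 14.3]
width: 0.0223
time_s: 23.72
ee_pos: [0.6005, -0.0065, 0.1012]
tcp_rot: [0.707, 0.001, 0.001, -0.707]
ft_force: [-5.1, 1.3, 13.8]
width: 0.0226
```

```bash

python3 -m jog '[{"tx":0,"tz":0,"turn":0,"ty":0.1},{"tx":0,"tz":0,"turn":0,"ty":0},{"tx":0,"tz":0,"turn":0,"ty":0},{"tx":0,"tz":0,"turn":0,"ty":0},{"tx":0,"tz":0,"turn":0,"ty":0}]'
python3 -m jog '[{"tx":0,"tz":0,"turn":0,"ty":0},{"tx":0,"tz":0,"turn":0,"ty":0},{"tx":0,"tz":0,"turn":0,"ty":0},{"tx":0,"tz":0,"turn":0,"ty":0},{"tx":0,"tz":0,"turn":0,"ty":0}]'
python3 -m jog '[{"tx":0,"tz":0,"turn":0,"ty":-1},{"tx":0,"tz":0,"turn":0,"ty":-1.5},{"tx":0,"tz":0,"turn":0,"ty":-1.5},{"tx":0,"tz":0,"turn":0,"ty":-2},{"tx":0,"tz":0,"turn":0,"ty":-2}]'
python3 -m jog '[{"tx":0,"tz":0,"turn":0,"ty":-4},{"tx":0,"tz":0,"turn":0,"ty":-8},{"tx":0,"tz":0,"turn":0,"ty":-15},{"tx":0,"tz":0,"turn":0,"ty":-20},{"tx":0,"tz":0,"turn":0,"ty":-20}]'
python3 - <<'E'
from w import *
print(toolT().round(4)); w=save('wrist','w9.png'); s=save('scene','s9.png')
a=cv2.resize(s[110:290,210:410],(440,396)); b=cv2.resize(w[90:350,200:440],(360,396)); cv2.imwrite('pics/v9.png',np.hstack([a,b])[:,:,::-1])
E
```

```text
time_s: 24.35
ee_pos: [0.6005, -0.0066, 0.1012]
tcp_rot: [0.707, 0.001, 0.001, -0.707]
ft_force: [-4.2, 1.1, 14.3]
width: 0.0229
time_s: 24.98
ee_pos: [0.6005, -0.0065, 0.1011]
tcp_rot: [0.707, 0.001, 0.001, -0.707]
ft_force: [-5.0, 1.5, 13.9]
width: 0.0229
time_s: 25.6
ee_pos: [0.5996, -0.0065, 0.1064]
tcp_rot: [-0.707, 0.0, 0.0, 0.707]
ft_force: [0.2, -0.5, -2.8]
width: 0.0227
time_s: 26.22
ee_pos: [0.6, -0.0065, 0.1756]
tcp_rot: [0.707, 0.0, 0.0, -0.707]
ft_force: [0.0, -0.7, -2.2]
width: 0.0229
[[ 1.000e+00  9.000e-04 -2.000e-04  6.000e-01]
 [ 2.000e-04 -2.000e-04  1.000e+00 -6.500e-03]
 [ 9.000e-04 -1.000e+00 -2.000e-04  1.756e-01]
 [ 0.000e+00  0.000e+00  0.000e+00  1.000e+00]]
```

View pics/v9.png

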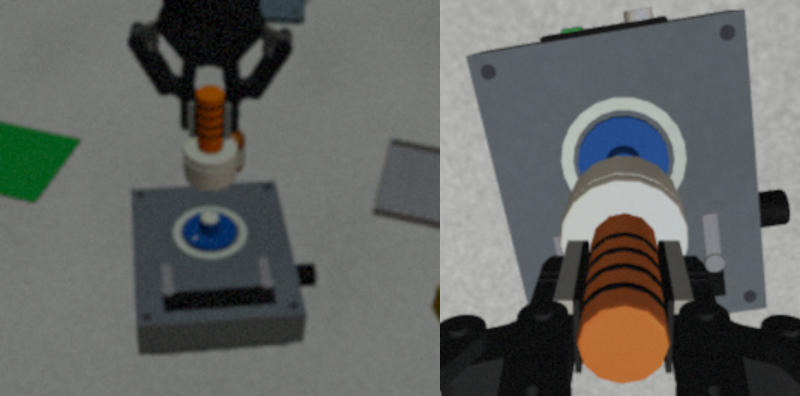

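Cap is seated flush, knob upright (210,218), flange level in the ring; tool straight in the grip. Return the tool.

```bash

python3 -m jog '[{"tx":-12,"tz":-18,"turn":0,"ty":0},{"tx":-22,"tz":-34,"turn":0,"ty":0},{"tx":-22,"tz":-34,"turn":0,"ty":0},{"tx":-22,"tz":-34,"turn":0,"ty":0},{"tx":-22,"tz":-34,"turn":0,"ty":0}]'
python3 -m jog '[{"tx":-22,"tz":-34,"turn":0,"ty":0},{"tx":-21,"tz":-34,"turn":0,"ty":0},{"tx":-12,"tz":-18,"turn":0,"ty":10},{"tx":0,"tz":0,"turn":0,"ty":25},{"tx":0,"tz":0,"turn":0,"ty":25}]'
python3 -m jog '[{"tx":0,"tz":0,"turn":0,"ty":25},{"tx":0,"tz":0,"turn":0,"ty":25},{"tx":0,"tz":0,"turn":0,"ty":10},{"tx":0,"tz":0,"turn":0,"ty":0},{"tx":0,"tz":0,"turn":0,"ty":0}]'
```

```text
time_s: 26.95
ee_pos: [0.4977, -0.1618, 0.1731]
tcp_rot: [-0.707, 0.001, 0.001, 0.707]
ft_force: [0.6, 0.6, -1.5]
width: 0.0227
time_s: 27.58
ee_pos: [0.4432, -0.2471, 0.1128]
tcp_rot: [-0.707, 0.001, -0.0, 0.707]
ft_force: [-1.2, -0.4, -1.9]
width: 0.0226
time_s: 28.2
ee_pos: [0.4452, -0.2471, 0.0547]
tcp_rot: [0.707, 0.0, 0.0, -0.707]
ft_force: [0.1, 0.0, -1.5]
width: 0.0228
```

```bash

python3 -m jog '[{"tx":0,"tz":0,"turn":0,"ty":1},{"tx":0,"tz":0,"turn":0,"ty":1},{"tx":0,"tz":0,"turn":0,"ty":0.5},{"tx":0,"tz":0,"turn":0,"ty":0},{"tx":0,"tz":0,"turn":0,"ty":0}]'
python3 -m jog '[{"tx":0,"tz":0,"turn":0,"ty":0.5},{"tx":0,"tz":0,"turn":0,"ty":0.4},{"tx":0,"tz":0,"turn":0,"ty":0.2},{"tx":0,"tz":0,"turn":0,"ty":0},{"tx":0,"tz":0,"turn":0,"ty":0}]'
```

```text
time_s: 28.82
ee_pos: [0.4448, -0.2465, 0.0514]
tcp_rot: [-0.707, -0.0, 0.0, 0.707]
ft_force: [-0.6, 0.8, -2.3]
width: 0.023
time_s: 29.45
ee_pos: [0.4449, -0.2465, 0.0508]
tcp_rot: [0.707, 0.0, 0.0, -0.707]
ft_force: [-2.2, 2.0, 4.8]
width: 0.0226
```

Contact. Release gently and withdraw.

```bash

python3 -m jog '[{"tx":0,"tz":0,"turn":0,"ty":0},{"tx":0,"tz":0,"turn":0,"ty":0},{"tx":0,"tz":0,"turn":0,"ty":0},{"tx":0,"tz":0,"turn":0,"ty":0},{"tx":0,"tz":0,"turn":0,"ty":0}]' 55
python3 -m jog '[{"tx":0,"tz":0,"turn":0,"ty":-15},{"tx":0,"tz":0,"turn":0,"ty":-30},{"tx":0,"tz":0,"turn":0,"ty":-40},{"tx":0,"tz":0,"turn":0,"ty":-40},{"tx":0,"tz":0,"turn":0,"ty":-20}]'
python3 -m jog '[{"tx":-20,"tz":-20,"turn":0,"ty":0},{"tx":-20,"tz":-20,"turn":0,"ty":0},{"tx":-20,"tz":-20,"turn":0,"ty":0},{"tx":0,"tz":0,"turn":0,"ty":0},{"tx":0,"tz":0,"turn":0,"ty":0}]'
python3 - <<'E'
from w import *
t=save('top','t10.png'); s=save('scene','s10.png')
a=cv2.resize(t[100:280,160:460],(600,360)); b=cv2.resize(s[130:280,140:480],(600,240))
cv2.imwrite('pics/v10.png',np.vstack([a,b])[:,:,::-1])
E
sed 's/top0/t10/' m.py > m2.py; python3 m.py > a.txt; python3 m2.py >b.txt; diff a.txt b.txt
```

```text
time_s: 30.08
ee_pos: [0.4448, -0.2465, 0.0503]
tcp_rot: [-0.707, -0.0, 0.0, 0.707]
ft_force: [-0.4, 0.1, 0.1]
width: 0.0551
time_s: 30.7
ee_pos: [0.4457, -0.2472, 0.199]
tcp_rot: [0.708, 0.001, 0.001, -0.706]
ft_force: [1.1, 0.3, -0.8]
width: 0.0549
time_s: 31.32
ee_pos: [0.3851, -0.3063, 0.1959]
tcp_rot: [0.707, 0.0, 0.0, -0.707]
ft_force: [0.2, -0.2, 0.3]
width: 0.0548
1,7d0
< cap flange (212.7244873046875, 224.88775634765625, 10.986492156982422) (212.63654320987652, 224.79456790123453) [0.4556 0.2447 0.022 ] ((212.5, 225.0), (20.0, 21.0), 90.0)
< mat (419.5, 233.5, 34.82107162475586) (419.26562938043173, 233.4302635267732) [ 0.438  -0.2463  0.003 ] ((419.5000915527344, 233.50003051757812), (51.17501449584961, 49.71980285644531), 14.03624439239502)
< foot (422.05712890625, 223.87142944335938, 9.8499755859375) (418.8985507246377, 225.29307568438003) [ 0.4573 -0.2462  0.035 ] ((420.5540466308594, 224.82431030273438), (19.189102172851562, 15.513029098510742), 53.97262191772461)
< handle (427.78125, 221.09375, 5.219692230224609) (427.59673659673655, 221.1445221445221) [ 0.4566 -0.2459
[... 468 characters left out ...]
4589844), (23.375328063964844, 45.74680709838867), 75.46554565429688)
< bottle (313.82373046875, 234.57913208007812, 8.21788215637207) (313.8994413407821, 234.31564245810057) [0.4305 0.005  0.05  ] ((314.0, 234.5), (15.0, 16.0), 90.0)Traceback (most recent call last):
  File "m2.py", line 8, in <module>
    cc((100,120,40),(125,255,255),(190,200,240,250),.022,'cap flange')
    ~~^^^^^^^^^^^^^^^^^^^^^^^^^^^^^^^^^^^^^^^^^^^^^^^^^^^^^^^^^^^^^^^^
  File "m2.py", line 5, in cc
    c=cv2.findContours(k,0,2)[0]; c=max(c,key=cv2.contourArea); (u,v),r=cv2.minEnclosingCircle(c); M=cv2.moments(c)
                                    ~~~^^^^^^^^^^^^^^^^^^^^^^^
ValueError: max() iterable argument is empty
```

View pics/v10.png

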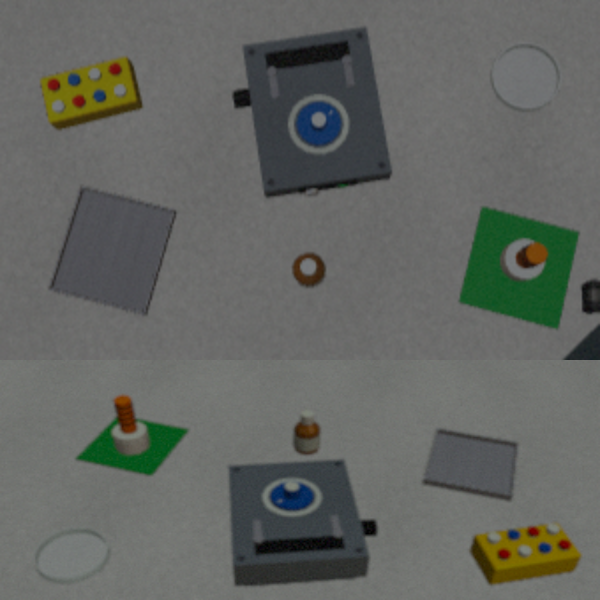

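The cap is seated in the ring (319,122), the tool stands upright on the mat (525,258), and the rack, bottle and dish look unmoved.

```bash
sed -i '/cap flange/d' m2.py; python3 m2.py | grep -E 'rack|bottle|foot|handle'; python3 -c "
from station import arm
print(arm.sign_off())"
```

```text
foot (422.0384521484375, 228.96153259277344, 10.007932662963867) (419.4744121715076, 230.18672199170123) [ 0.4454 -0.2456  0.035 ] ((421.14385986328125, 229.61643981933594), (19.28321647644043, 16.800399780273438), 65.55604553222656)
handle (427.827880859375, 226.0737762451172, 5.2544989585876465) (427.71561771561767, 226.3310023310023) [ 0.4456 -0.2455  0.093 ] ((428.0, 226.5), (9.0, 10.0), 90.0)
rack (203.6591339111328, 144.70021057128906, 24.9112548828125) (203.92557442557444, 144.97302697302698) [0.6461 0.2705 0.044 ] ((203.73532104492188, 144.94119262695312), (23.525955200195312, 45.59669494628906), 75.96376037597656)
bottle (313.9166564941406, 234.1875, 8.085618019104004) (313.88888888888886, 234.3734827264239) [0.4314 0.0048 0.05  ] ((313.75, 234.25), (15.55634880065918, 14.849242210388184), 45.0)
the job is handed in; nothing more can be done
None
```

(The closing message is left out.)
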